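Mesh the drive gear in the mill spindle and hold it home

TASK

Take the drive gear by its yellow knob out of the grey stand and fit it in the mill spindle that has the green lens beside it: turn it until its cross-shaped splines mesh with the socket, then push it down against the spring until its flange sits fully home on the hub. Finish while still gripping the knob and pressing the gear home (a colleague will then tighten its screw); keep the gear off the red-marked spindle, and leave the hard hat, bowl, phone and brush where they are.

Things in the scene. Friction and masses are not known exactly. Their poses are not given: they have to be found in the camera images.
- gear: drive gear (sizes in mm), 0.24-0.36 kg. Origin: underside centre of its toothed flange (68 diameter, 10 thick), z up. Yellow square knob 24 x 24 at z 10 to 48, sides along x and y. Below: plus-shaped stem, two ribs 8 wide, 30 long along x and y, z 0 to -22; then a cone, 13 to 5 diameter, tip at z -32. Meshes every quarter turn, 0.1 rad play. Home: flange on the hub, origin at the spindle's origin
- stand: fixed grey ring (sizes in mm), 72 outer and 38 inner diameter, 50 high, in which the gear's stem hangs at the start with the flange resting on top. Origin: centre of its underside, on the table
- mill: fixed blue mill drive unit (sizes in mm), 200 (x) x 340 (y), deck 75 above the table. Origin: centre of its underside; x points away from the robot at yaw 0 (the yaw varies up to 0.3 rad); the two spindles stand at y +85 and y -85 on it, the lenses 70 beyond them in its +x direction
- left_spindle: aluminium square hub (sizes in mm) 52 x 52 x 40 high, +y side of the mill. Origin: centre of the socket mouth in its top face, 115 above the table; z up. Socket: plus-shaped blind slot, two slots 11 wide, 33 long along the hub's x and y (parallel to its sides), over 32 deep, brass plunger in the middle. Turns about z (random start within 0.7 rad) but 0.15 N m friction keeps it still
- right_spindle: aluminium square hub (sizes in mm) 52 x 52 x 40 high, -y side of the mill. Origin: centre of the socket mouth in its top face, 115 above the table; z up. Socket: plus-shaped blind slot, two slots 11 wide, 33 long along the hub's x and y (parallel to its sides), over 32 deep, brass plunger in the middle. Turns about z (random start within 0.7 rad) but 0.15 N m friction keeps it still
- left_plunger (a joint): brass spring plunger (10 mm diameter) in the middle of the left socket: 0 when up (its top 22 mm below the socket mouth), grows in m as it is pushed down, about 0.010 with the gear fully home. It pushes up with 4.5 N at 0 and 10.5 N at 0.010, more than the gear's weight: a gear let go rises
- right_plunger (a joint): brass spring plunger (10 mm diameter) in the middle of the right socket: 0 when up (its top 22 mm below the socket mouth), grows in m as it is pushed down, about 0.010 with the gear fully home. It pushes up with 4.5 N at 0 and 10.5 N at 0.010, more than the gear's weight: a gear let go rises
- green_lens: domed green lens in a steel bezel, 38 mm diameter, 12 mm high, fixed on the mill deck 70 mm from the spindle to be used (the other spindle is over 100 mm away). Which spindle that is differs from start to start. Origin: centre of its underside
- red_lens: domed red lens, same size, beside the locked-out spindle. Origin: centre of its underside
- hard_hat: yellow hard hat, 250 mm diameter, 146 mm high. Origin: centre of its underside; leave alone
- steel_bowl: steel bowl, 210 mm diameter, 70 mm high, with grinding balls. Origin: centre of its underside; leave alone
- phone: black phone, 76 x 155 x 9 mm. Origin: centre of its underside; leave alone
- brush: small red-handled brush, about 200 mm long, lying flat along its own x axis. Leave alone
Mind the look-alikes: they are no part of the job. Leave any brown or turquoise look-alike of the stand alone. What is shaped like the gear but purple is not meant.

How it is judged (in metres and radians):
On the way:
1. the gear is lifted clear of its stand (z of gear in the frame of stand above 0.08 m and contact force between the fingers and gear above 1 N), for 0.2 s.
At the end, for the whole second after the job is handed in: gear in the green-marked spindle: flange at most 2.5 mm above the hub, within 4 mm of centre, splines within 0.2 rad, plunger down over 7.5 mm, upright within 0.08 rad, at rest, pressing on the spindle with over 3 N, fingers still on the gear with over 2 N (((horizontal distance between green_lens and left_spindle below 0.11 m and z of gear in the frame of left_spindle between -0.003 and 0.0025 m and horizontal distance between gear and left_spindle below 0.004 m and (angle between the x axis of gear and the x axis of left_spindle, either way round below 0.2 rad or angle between the x axis of gear and the y axis of left_spindle, either way round below 0.2 rad) and value of joint left_plunger above 0.0075 m and contact force between gear and left_spindle above 3 N) or (horizontal distance between green_lens and right_spindle below 0.11 m and z of gear in the frame of right_spindle between -0.003 and 0.0025 m and horizontal distance between gear and right_spindle below 0.004 m and (angle between the x axis of gear and the x axis of right_spindle, either way round below 0.2 rad or angle between the x axis of gear and the y axis of right_spindle, either way round below 0.2 rad) and value of joint right_plunger above 0.0075 m and contact force between gear and right_spindle above 3 N)) and angle between gear's own z axis and vertical below 0.08 rad and linear speed of gear below 0.01 m/s and contact force between the fingers and gear above 2 N); the arm keeps its last pose, push and grip.
It fails at once if the gear touches the red-marked spindle ((horizontal distance between red_lens and left_spindle below 0.11 m and contact force between gear and left_spindle above 0.5 N) or (horizontal distance between red_lens and right_spindle below 0.11 m and contact force between gear and right_spindle above 0.5 N)).
It fails at once if a bystander is shifted by more than 3 cm (distance of any of hard_hat, steel_bowl, phone, brush from where it was at the start of the episode above 0.03 m).
It also fails if it takes over 38 s, if anything falls off the work surface, if the arm or the gripper's body presses on something with over 40 N, if the wrist force passes 120 N, or if a joint passes its speed limit or range.

ROBOT

A 7-joint arm with a two-finger parallel gripper is mounted at the origin on the work surface. World frame = base frame: x ahead of the robot, y to its left, z up, the work surface at z = 0. Lengths are in mm, angles in rad, forces in N, time in s.
With the tool pointing down it reaches from about 400 to 875 mm from the base axis. Payload 6.5 kg.
Tool frame: the origin (TCP) lies midway between the tips of the shut fingers; the grasp point (between the pads) lies ctrl.pinch_z behind it (ctrl.pinch_z is the distance from the TCP to the grasp point, in mm); z points along the fingers, y is the line along which they close (so a half turn about z gives the same grasp; the last joint's range is limited). The gripper opens to 85 mm and grips with 20 to 120 N. Pads are 22 mm wide; open, the fingers measure 114 mm over their backs; the gripper's body (76 mm by 85 mm) begins 54 mm behind the grasp point. The pads swing forward as they close: fully open they stand 13 mm farther back than shut.
Start: joints at [1.127, 0.536, -0.004, 1.538, 0.003, 1.067, -0.071], TCP at [239.765, -604.155, 231.29] pointing down, gripper open.
Joint ranges: [-2.7, 2.7], [-0.37, 2.16], [-1.27, 1.26], [0.24, 2.4], [-1.31, 4.45], [0.19, 1.91], [-2.76, 2.76]. Speed limits (rad/s): [2.39, 2.39, 3.14, 3.14, 3.14, 3.14, 3.14].

INTERFACE

Orientations are given as a unit quaternion [w, x, y, z].
In Python, from bench import ctrl gives the robot as it stands.
- The arm moves only by the tool servo_tool, never from a script. Its argument "motion" is a list that holds one entry, the list of rows, each a list of 6 numbers: the shift along the tool's x, y, z in cm, then the turn, a rotation vector about the tool's x, y, z in degrees. In form: [[[dx, dy, dz, wx, wy, wz], ...]]. A call has 1 to 10 rows; each row is the pose to reach, as a shift and turn from the pose commanded when the call began, along the tool's axes at that moment; what a row does not reach only later rows make up. A row lasts 1/12 s, in which the tool goes at most 41.7 mm and 7.16 degrees, less where a joint would pass 70% of its speed; a pose out of reach is approached as far as the arm can. A call with a gripper value outside its range is refused whole. "gripper" is the closure, from 0 (fully open) to 1 (shut), set as the call begins (left out, the last holds). The fingers move at their own pace and stop on an object; "newtons" is the grip in N (left out, the last holds). Time passes only in rows, so rows that repeat a pose let the fingers close. It gives the time, the measured TCP pose, the force, the opening and the grip force at its end, in the units of the state.
- ctrl.sense(): the state, without advancing time (a new reading comes with each control period).
- ctrl.get_image(name): name is "side" or "top" or "wrist"; returns the picture (400x640x3 uint8, blue, green, red); there is no depth.
- ctrl.camera_params(name): a dict with "intrinsics" (3x3 intrinsics, pixels), "k1" (the pictures are not rectified: a ray, as slopes to the right and down, at radius r is drawn at 1 + k1 r^2 times it, then the intrinsics apply), "eye" and "orientation" of the camera in the world. Camera axes: x right, y down, z forward; pixel columns grow to the right and rows downward; lengths in mm; the calibration is good to about 2 mm. A picture is of the moment at which its call begins: read the wrist's pose just before it. camera_params takes no time and is no camera call; for the wrist camera it gives the pose at the moment of the call.
- ctrl.close_job(): hands the job in; it is judged then, once.
Trained networks look in the newest picture that a camera, given by its name, has taken for a name from the list of things; names that differ only in an ending like _2 or _b are one class to them, and where a whole thing is asked for, a point or a joint stands for the part that bears it (a point fixed in the world has none). Each returns a list of dicts, best first, with "confidence" (0 to 1); they miss things now and then, are a little off and sometimes report something else, mostly with a low value. They report only what shows in the picture. A call takes as long as a camera call. They do not tell look-alikes from the thing itself.
- ctrl.cut_out(camera, name): "pixels" (400x640 bool, what is visible of it).
- ctrl.pinpoint(camera, name): "centre" ([x, y, z] in mm, in world coordinates, good to about 4 mm: a listed point, or the origin of a listed thing).
The state is a dict: "t": time; "qpos": joint angles; "qvel": joint speeds; "joint_efforts": joint torques, N m; "ee_pos": TCP position; "tool_rot": TCP orientation; "contact_force": force on the tool from outside, world axes, zero at the start; "moment": the same for the moment, N m; "grip_width": finger opening in mm; "finger_force": force on a finger pad.
Only numpy, scipy, OpenCV 4.12 (cv2) and the standard library are available. Lean on these libraries where they do the work, as an engineer would, in place of code of your own. Each camera call takes 0.05 s, during which the arm holds its last target. There are 200 camera calls.

## Working session

There is one attempt and no reset: what is moved stays moved. The work goes in short steps, Python scripts to look and compute and a tool call to move; the robot and the scene stay as the last step left them, time stands still between calls to the robot, and variables do not carry over. Pictures are saved under pics/ and viewed, at most 10 in all, crops included, and the job is handed in when it is done.

Besides the shell and the picture viewer there is one more tool, called after "Emit:" as name([rows], argument=value, ...), one row to a line, values as JSON. servo_tool: Moves the arm, as the interface text tells. Its arguments: {"type":"object","properties":{"motion":{"type":"array"},"gripper":{"type":"number"},"newtons":{"type":"number"}},"required":["motion"]}

```bash
mkdir -p pics; ls; python3 - <<'E'
from bench import ctrl
import cv2,numpy as np
ims=[]
for c in("top","side"):
    im=ctrl.get_image(c);cv2.imwrite(f"pics/{c}0.png",im);ims.append(im)
    p=ctrl.camera_params(c);print(c,p)
    for n in("gear","stand","mill","left_spindle","right_spindle","green_lens","red_lens"):
        print(n,[(np.round(d["centre"]),round(d["confidence"],2)) for d in ctrl.pinpoint(c,n)])
s=ctrl.sense();print(s,ctrl.pinch_z)
print(ctrl.camera_params("wrist"))
E
```

```text
pics
top {'intrinsics': array([[366.62642387,   0.        , 326.36623983],
       [  0.        , 366.62642387, 202.57091304],
       [  0.        ,   0.        ,   1.        ]]), 'k1': -0.04605562779475565, 'eye': array([ 304.20163358,  -36.59096483, 1402.50474206]), 'orientation': array([ 0.06794904, -0.69428256,  0.71456549, -0.05244828])}
gear [(array([ 389., -360.,   27.]), 0.57), (array([ 571., -276.,   51.]), 0.53)]
stand [(array([ 461., -267.,    1.]), 0.76), (array([ 497., -148.,   -1.]), 0.51), (array([ 576., -275.,   -2.]), 0.48)]
mill [(array([585., 168.,  -2.]), 0.6)]
left_spindle [(array([568., 255., 113.]), 0.59)]
right_spindle [(array([600.,  82., 116.]), 0.66)]
green_lens [(array([667.,  99.,  75.]), 0.52)]
red_lens [(array([640., 262.,  75.]), 0.4)]
side {'intrinsics': array([[364.81123426,   0.        , 323.3293825 ],
       [  0.        , 364.81123426, 202.80317276],
       [  0.        ,   0.        ,   1.        ]]), 'k1': -0.0007894032066253153, 'eye': array([ 33.27859076, 782.36993489, 662.07447243]), 'orientation': array([ 0.1318083 , -0.24277709,  0.83423232,
[... 966 characters left out ...]
.06380678e-06]), 'ee_pos': array([ 239.75308014, -604.16192424,  231.31019639]), 'tool_rot': array([ 1.38995237e-05,  9.82209274e-01,  1.87789618e-01, -2.19148043e-05]), 'contact_force': array([-0.70023125, -0.92555368,  0.12150377]), 'moment': array([-0.01900062,  0.0210702 ,  0.0148668 ]), 'finger_force': 0.0, 'grip_width': 85.19641169739172} 18.700000000000003
{'intrinsics': array([[321.19082216,   0.        , 320.34486868],
       [  0.        , 321.19082216, 200.23702044],
       [  0.        ,   0.        ,   1.        ]]), 'k1': -0.04260244397607138, 'eye': array([ 317.89774399, -572.93338959,  374.79463294]), 'orientation': array([ 0.13688276,  0.81607471, -0.55388087, -0.09220171])}
```

View pics/top0.png

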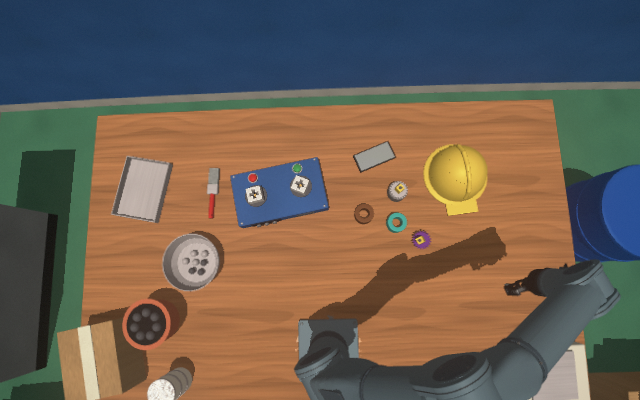

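View pics/side0.png

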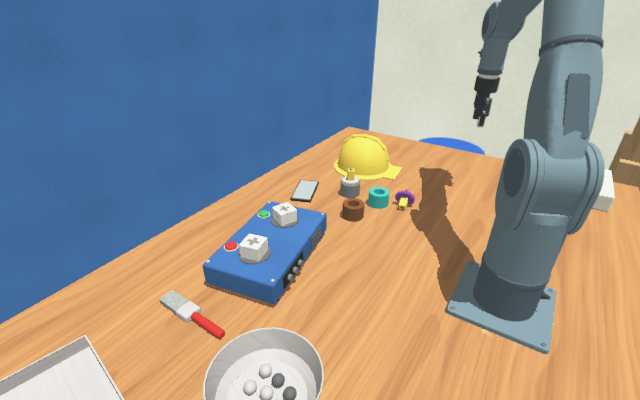

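The top view has these candidates:
- White gear with a yellow knob in a grey stand at (397,190). This fits the description.
- Purple gear at (421,239), a look-alike.
- Turquoise ring at (397,222) and brown ring at (363,213), both look-alikes.

The green lens is at (297,168), beside the right spindle at (300,184). The red lens is beside the left spindle at (254,195). I'll confirm this in an enlarged crop.

```bash
cat > h.py <<'E'
import numpy as np,cv2
from scipy.spatial.transform import Rotation as R
from bench import ctrl
def rot(q): return R.from_quat(np.roll(q,-1))
def world(p,uv,z):
    "pixels -> world points on plane z"
    K=p["intrinsics"];d=(np.atleast_2d(uv)-K[:2,2])/K[0,0];s=d.copy()
    for _ in range(8): s=d/(1+p["k1"]*(s**2).sum(1,keepdims=True))
    r=rot(p["orientation"]).apply(np.c_[s,np.ones(len(s))])
    return p["eye"]+r*((z-p["eye"][2])/r[:,2])[:,None]
def project(p,P):
    c=rot(p["orientation"]).inv().apply(np.atleast_2d(P)-p["eye"]);s=c[:,:2]/c[:,2:]
    s=s*(1+p["k1"]*(s**2).sum(1,keepdims=True));return s*p["intrinsics"][0,0]+p["intrinsics"][:2,2]
def snap(c):
    p=ctrl.camera_params(c);return ctrl.get_image(c),p
def quad(pts):
    "centre, side sizes, angle mod 90 deg of world xy points"
    (c,wh,a)=cv2.minAreaRect(np.float32(pts[:,:2]));return np.round(c,1),np.round(wh,1),round((a+45)%90-45,1)
E
python3 - <<'E'
from h import *
im=cv2.imread("pics/top0.png");p=ctrl.camera_params("top")
cv2.imwrite("pics/crop.png",cv2.resize(im[130:250,225:435],None,fx=3.8,fy=3.8,interpolation=cv2.INTER_CUBIC))
hsv=cv2.cvtColor(im,cv2.COLOR_BGR2HSV)
m=cv2.inRange(hsv,(20,120,120),(35,255,255));m[:, :380]=0;m[:,412:]=0;m[:170]=0;m[215:]=0
v,u=np.nonzero(m);print(len(u),quad(world(p,np.c_[u,v],98)))
s=ctrl.sense();print(rot(s["tool_rot"]).as_matrix().round(3))
E
```

```text
46 (array([ 574.6, -276.1]), array([23.9, 29.5]), 35.0)
[[ 0.929  0.369 -0.   ]
 [ 0.369 -0.929 -0.   ]
 [-0.     0.    -1.   ]]
```

View pics/crop.png

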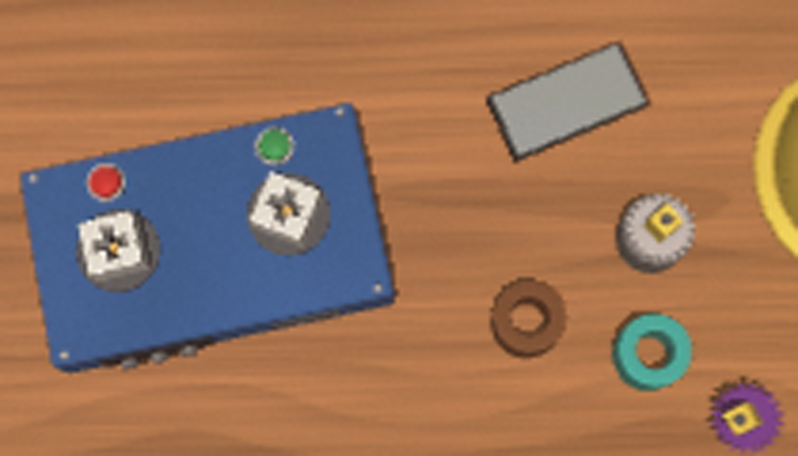

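The crop confirms it: the white gear with the yellow knob sits in the grey stand, and the green lens is by the right hub. Next I move above the gear.

Emit:
servo_tool([
  [[4,-1.7,0,0,0,-1],[8,-3.4,0,0,0,-3],[12,-5.1,0,0,0,-5],[16,-6.8,0,0,0,-7],[20,-8.5,0,0,0,-9],[24,-10.2,0,0,0,-11],[28,-11.8,0,0,0,-13],[32,-13.4,0,0,0,-13],[36,-15,0,0,0,-13],[39.5,-16.5,0,0,0,-13]],
], gripper=0)

```text
t: 1.63
ee_pos: [539.2, -311.7, 231.5]
tool_rot: [0.0, 0.955, 0.298, 0.0]
contact_force: [0.7, -0.3, -0.2]
grip_width: 85.3
finger_force: 0.0
```

Emit:
servo_tool([
  [[1.5,-1,0,0,0,0],[3,-2.1,0,0,0,0],[3,-2.1,0,0,0,0]],
])

```text
t: 1.88
ee_pos: [553.0, -273.2, 231.3]
tool_rot: [-0.001, 0.954, 0.301, 0.001]
contact_force: [0.5, 0.2, -0.6]
grip_width: 85.7
finger_force: 0.0
```

```bash
python3 - <<'E'
from h import *
im,p=snap("wrist");cv2.imwrite("pics/w1.png",im)
s=ctrl.sense();print(s["t"],s["ee_pos"],rot(s["tool_rot"]).as_matrix().round(3),s["qpos"].round(2))
print(project(p,[[574,-277,98],[600,82,115]]))
for n in("gear","stand","right_spindle"):
    print(n,[(np.round(d["centre"],1),round(d["confidence"],2)) for d in ctrl.pinpoint("wrist",n)])
E
```

```text
1.9333 [ 551.71630629 -276.23916953  231.28190612] [[ 0.82   0.572  0.   ]
 [ 0.572 -0.82   0.001]
 [ 0.001 -0.001 -1.   ]] [ 0.51  0.49 -0.16  1.62  0.09  1.04 -0.64]
[[ 337.48778569  172.63780419]
 [ -53.57505335 -132.08977733]]
gear [(array([ 374. , -316.3,   29.5]), 0.94), (array([ 577.7, -280.2,   47.9]), 0.63)]
stand [(array([ 454.9, -270.6,    1.8]), 0.73), (array([ 492.8, -145.4,    0.5]), 0.68)]
right_spindle []
```

View pics/w1.png

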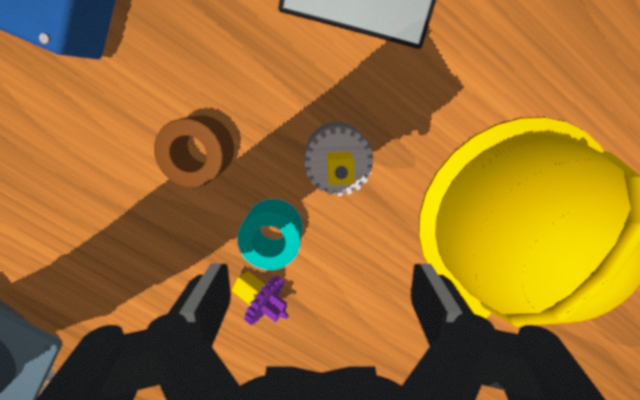

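The wrist view shows the gear at (338,158) with its knob at about (341,168), nearly parallel to the fingers. Now I measure the knob.

```bash
python3 - <<'E'
from h import *
im,p=snap("wrist");s=ctrl.sense();T=rot(s["tool_rot"])
hsv=cv2.cvtColor(im,cv2.COLOR_BGR2HSV)
m=cv2.inRange(hsv,(18,120,60),(38,255,255));m[:,:300]=0;m[:,380:]=0;m[:110]=0;m[205:]=0
v,u=np.nonzero(m);print(len(u),u.min(),u.max(),v.min(),v.max(),s["ee_pos"],p["eye"])
print(quad(world(p,np.c_[u,v],98)))
c=im[135:200,300:380];cv2.imwrite("pics/w2.png",cv2.resize(c,None,fx=8,fy=8,interpolation=cv2.INTER_CUBIC))
E
```

```text
756 322 349 144 176 [ 549.74629329 -280.69427436  231.33308102] [ 619.13889455 -232.61874873  374.71931603]
(array([ 578.7, -277.3]), array([28.4, 24. ]), 34.7)
```

View pics/w2.png

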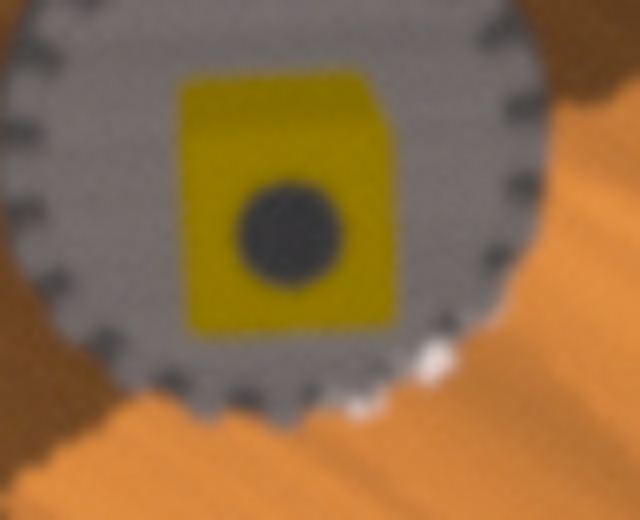

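The knob's top-face corners in the crop are about (183,128), (392,122), (190,333) and (395,325), with the screw at (290,235).

```bash
python3 - <<'E'
from h import *
s=ctrl.sense();p=ctrl.camera_params("wrist");T=rot(s["tool_rot"])
c=np.array([[183,128],[392,122],[190,333],[395,325],[290,235]])/8-.44+[300,135]
w=world(p,c,98);print(w.round(1));print(quad(w[:4]))
e=w[:4].mean(0)-s["ee_pos"];print(s["ee_pos"],s["qpos"].round(3),T.apply(e,inverse=True),"screw",T.apply(w[4]-s["ee_pos"],inverse=True),T.as_matrix().round(3))
E
```

```text
[[ 579.1 -263.    98. ]
 [ 592.4 -281.3   98. ]
 [ 560.7 -276.7   98. ]
 [ 574.3 -294.9   98. ]
 [ 576.  -279.4   98. ]]
(array([ 576.7, -279. ]), array([22.9, 22.8]), 36.8)
[ 549.74629329 -280.69427436  231.33308102] [ 0.514  0.486 -0.159  1.623  0.087  1.039 -0.641] [ 23.23394745  13.74771434 133.32150037] screw [ 22.48156102  13.75670971 133.3221726 ] [[ 0.824  0.566 -0.   ]
 [ 0.566 -0.824 -0.001]
 [-0.001  0.001 -1.   ]]
```

Emit:
servo_tool([
  [[2.3,1.4,3,0,0,-2],[2.3,1.4,6,0,0,-2],[2.3,1.4,9,0,0,-2],[2.3,1.4,10,0,0,-2],[2.3,1.4,10,0,0,-2],[2.3,1.4,10,0,0,-2]],
])

```text
t: 2.63
ee_pos: [577.3, -278.2, 131.9]
tool_rot: [0.0, 0.95, 0.314, -0.0]
contact_force: [1.3, -0.2, 0.4]
grip_width: 85.4
finger_force: 0.0
```

```bash
python3 - <<'E'
from h import *
im,p=snap("wrist");s=ctrl.sense();T=rot(s["tool_rot"])
print(s["ee_pos"],s["qvel"].round(3),T.as_matrix().round(3),T.apply(np.array([576.5,-279.2,65])-s["ee_pos"],inverse=True))
hsv=cv2.cvtColor(im,cv2.COLOR_BGR2HSV)
print(project(p,[576.5,-279.2,98]))
cv2.imwrite("pics/w3.png",im)
E
```

```text
[ 578.24032846 -278.36228937  133.01403881] [-0.005 -0.018 -0.005 -0.011 -0.    -0.005 -0.001] [[ 0.803  0.596  0.002]
 [ 0.596 -0.803 -0.001]
 [ 0.001  0.002 -1.   ]] [-1.96448208 -0.51679393 68.01112933]
[[320.54446698 237.8525397 ]]
```

View pics/w3.png

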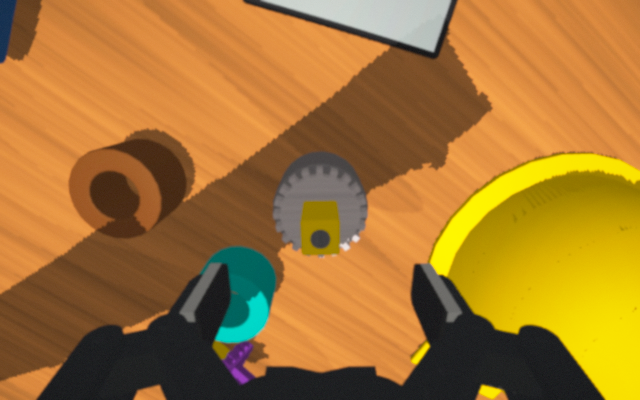

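The knob's screw is at (320,238), as predicted, and it's aligned with the fingers. Descending to grip.

Emit:
servo_tool([
  [[-0.1,0,3,0,0,0],[-0.2,0,5.5,0,0,0],[-0.2,0,6.7,0,0,0],[-0.2,0,6.7,0,0,0],[-0.2,0,6.7,0,0,0]],
])

```text
t: 3.1
ee_pos: [576.6, -278.8, 65.6]
tool_rot: [0.0, 0.949, 0.314, 0.0]
contact_force: [0.1, -0.1, 0.3]
grip_width: 85.3
finger_force: 0.0
```

Emit:
servo_tool([
  [[0,0,0,0,0,0],[0,0,0,0,0,0],[0,0,0,0,0,0],[0,0,0,0,0,0],[0,0,0,0,0,0],[0,0,0,0,0,0],[0,0,0,0,0,0],[0,0,0,0,0,0]],
], gripper=1, newtons=70)

```text
t: 3.77
ee_pos: [576.4, -278.5, 64.9]
tool_rot: [0.0, 0.949, 0.314, 0.0]
contact_force: [-0.8, 0.8, 5.6]
grip_width: 23.5
finger_force: 69.5
```

Emit:
servo_tool([
  [[0,0,-3,0,0,0],[0,0,-6,0,0,0],[0,0,-9,0,0,0],[0,0,-12,0,0,0],[0,0,-15,0,0,0],[0,0,-15,0,0,0],[0,0,-15,0,0,0]],
])

```text
t: 4.35
ee_pos: [576.5, -278.7, 215.5]
tool_rot: [0.001, 0.949, 0.314, 0.001]
contact_force: [0.0, 0.3, -2.5]
grip_width: 22.9
finger_force: 70.7
```

Emit:
servo_tool([
  [[2,-3.2,0,0,0,-3],[4,-6.4,0,0,0,-6],[6,-9.6,0,0,0,-9],[8,-12.8,0,0,0,-12],[10,-16,0,0,0,-15],[12,-19.2,0,0,0,-18],[14,-22.4,0,0,0,-22],[15.5,-25.5,0,0,0,-26],[16.4,-27.5,0,0,0,-30],[16.4,-27.5,0,0,0,-32]],
])

```text
t: 5.18
ee_pos: [540.8, 46.6, 212.8]
tool_rot: [-0.002, 0.822, 0.569, -0.001]
contact_force: [-0.3, 0.4, -2.6]
grip_width: 23.0
finger_force: 70.4
```

Emit:
servo_tool([
  [[0,0,0,0,0,0],[0,0,0,0,0,0],[0,0,0,0,0,0],[0,0,0,0,0,0]],
])

```text
t: 5.52
ee_pos: [543.3, 38.5, 213.8]
tool_rot: [0.0, 0.827, 0.563, -0.001]
contact_force: [-0.7, 0.1, -1.9]
grip_width: 23.0
finger_force: 70.4
```

```bash
python3 - <<'E'
from h import *
im,p=snap("wrist");cv2.imwrite("pics/w4.png",im)
s=ctrl.sense();print(s["t"],s["ee_pos"],rot(s["tool_rot"]).as_matrix().round(3),s["qpos"].round(2),s["qvel"].round(3),s["contact_force"],s["finger_force"])
np.savez("w4.npz",**p,T=s["tool_rot"],ee=s["ee_pos"])
print(project(p,[600,82,115]),project(p,s["ee_pos"]+[0,0,-15.]))
for n in("right_spindle","green_lens"):
    print(n,[(np.round(d["centre"],1),round(d["confidence"],2)) for d in ctrl.pinpoint("wrist",n)])
E
```

```text
5.5667 [543.38756796  38.83110253 213.95308308] [[ 0.366  0.93  -0.   ]
 [ 0.93  -0.366 -0.   ]
 [-0.001 -0.    -1.   ]] [ 0.15  0.41 -0.38  1.82  0.18  0.95 -0.69] [-0.004 -0.003 -0.007 -0.002 -0.002  0.002  0.   ] [ 0.09181256 -0.02800319 -2.08744685] 70.44896006584167
[[369.94644021 122.54334226]] [[319.89484052 250.29563698]]
right_spindle [(array([595.1,  85.8, 113.4]), 0.95)]
green_lens [(array([666.8,  97.3,  77.5]), 0.87), (array([544.5,  36.2, 196.7]), 0.19)]
```

View pics/w4.png

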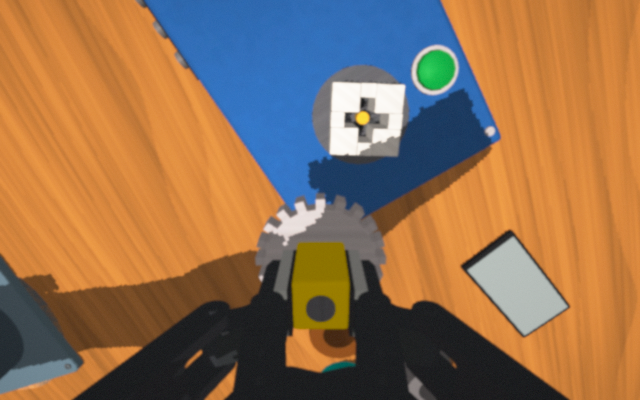

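The hub's top face is at about (332,83)–(403,157), with the green lens at (435,70) beside it. I'll enlarge it to read the corners accurately.

```bash
python3 - <<'E'
import cv2
im=cv2.imread("pics/w4.png");cv2.imwrite("pics/w5.png",cv2.resize(im[70:170,315:420],None,fx=5.8,fy=5.8,interpolation=cv2.INTER_CUBIC))
E
```

```text
(no output)
```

View pics/w5.png

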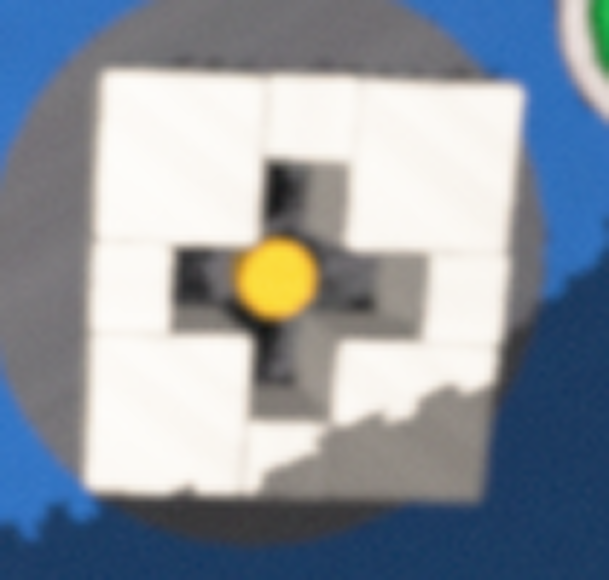

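Hub corners in the crop: TL (100,70), TR (524,87), BR (482,502), BL (84,493). The knob's screw is at (320,308) in the full view.

```bash
python3 - <<'E'
from h import *
d=np.load("w4.npz");p={k:d[k] for k in("intrinsics","k1","eye","orientation")}
T=rot(d["T"]);ee=d["ee"]
f=lambda c:np.array(c)/5.8-.41+[315,70]
w=world(p,f([[100,70],[524,87],[482,502],[84,493]]),115);print(w.round(1),quad(w),w.mean(0))
print("edge angles",[np.degrees(np.arctan2(*(w[(i+1)%4]-w[i])[1::-1])).round(1)%90 for i in range(4)])
q=world(p,f([[172,290],[426,297],[310,161],[290,418]]),115);print("slot",q.round(1),q.mean(0),np.degrees(np.arctan2(*(q[1]-q[0])[1::-1]))%90,np.degrees(np.arctan2(*(q[3]-q[2])[1::-1]))%90)
M=T.as_matrix();print("tool ang",np.degrees(np.arctan2(M[1,1],M[0,1]))%90)
im=cv2.imread("pics/w4.png");g=im[285:335,295:345].max(2)
v,u=np.nonzero(g<75);k=(np.hypot(u-25,v-23)<17);sc=np.r_[u[k].mean()+295,v[k].mean()+285]
print("screw",sc,T.apply(world(p,sc,ee[2]+33)[0]-ee,inverse=True))
e=T.apply(q.mean(0)-ee,inverse=True);print("to slot",e,"to corners",T.apply(w.mean(0)-ee,inverse=True))
E
```

```text
[[584.  119.  115. ]
 [632.   98.2 115. ]
 [611.7  50.4 115. ]
 [563.3  70.7 115. ]] (array([597.8,  84.5]), array([52.5, 52.5]), -23.2) [597.74220756  84.56660734 115.        ]
edge angles [np.float64(66.6), np.float64(67.0), np.float64(67.30000000000001), np.float64(66.8)]
slot [[583.   90.9 115. ]
 [612.9  78.3 115. ]
 [604.5  99.4 115. ]
 [591.7  70.1 115. ]] [598.0257119   84.69754223 115.        ] 67.14031412785239 66.45426452441046
tool ang 68.50227944584941
screw [320.22727273 308.35037879] [ -1.48014344   0.20640876 -32.99918376]
to slot [62.75711682 34.0542722  98.90713094] to corners [62.53139666 33.8384736  98.90732043]
```

Emit:
servo_tool([
  [[3.2,1.7,0,0,0,1.6],[6.4,3.4,0,0,0,1.6],[6.4,3.4,1.5,0,0,1.6],[6.4,3.4,3,0,0,1.6],[6.4,3.4,4,0,0,1.6],[6.4,3.4,4.4,0,0,1.6],[6.4,3.4,4.4,0,0,1.6],[6.4,3.4,4.4,0,0,1.6]],
])

```text
t: 6.33
ee_pos: [598.4, 87.0, 170.6]
tool_rot: [0.0, 0.834, 0.552, 0.0]
contact_force: [0.5, -0.3, -2.8]
grip_width: 23.2
finger_force: 70.5
```

```bash
python3 - <<'E'
from h import *
s=ctrl.sense();T=rot(s["tool_rot"]);M=T.as_matrix();print(s["ee_pos"],np.degrees(np.arctan2(M[1,1],M[0,1]))%90,s["contact_force"],s["moment"])
g=s["ee_pos"]+T.apply([-1.5,.2,15]);print("gear",g,"err tool",T.apply(np.array([597.9,84.6,115])-g,inverse=True))
E
```

```text
[598.40180196  86.9873078  170.64339529] 67.01169999304045 [ 0.48373777 -0.2775794  -2.75266936] [ 0.04998071  0.00855909 -0.02547998]
gear [598.00358738  85.52677895 155.6434526 ] err tool [-0.89347018  0.2562646  40.64352259]
```

Emit:
servo_tool([
  [[-0.1,0,0.5,0,0,0],[-0.1,0,1,0,0,0],[-0.1,0,1.5,0,0,0],[-0.1,0,1.8,0,0,0],[-0.1,0,2.1,0,0,0],[-0.1,0,2.4,0,0,0]],
])

```text
t: 6.83
ee_pos: [597.9, 86.4, 145.9]
tool_rot: [-0.0, 0.834, 0.552, -0.0]
contact_force: [-0.2, -0.5, -2.7]
grip_width: 23.3
finger_force: 70.5
```

```bash
python3 - <<'E'
from h import *
s=ctrl.sense();T=rot(s["tool_rot"]);M=T.as_matrix();print(s["ee_pos"],np.degrees(np.arctan2(M[1,1],M[0,1]))%90,s["contact_force"],s["moment"])
g=s["ee_pos"]+T.apply([-1.5,.2,15]);print("gear",g,"err tool",T.apply(np.array([597.9,84.6,115])-g,inverse=True))
im,p=snap("wrist");cv2.imwrite("pics/w6.png",im)
E
```

```text
[597.85669336  86.44686602 145.93452855] 67.05026663097782 [-0.16850083 -0.50617004 -2.65992598] [-0.07336247  0.04771731  0.01499554]
gear [597.45350154  84.98654009 130.93469906] err tool [-0.17977151  0.56385688 15.93465268]
```

Ribs are 6 mm into the slots with no resistance, so it has meshed. Next I push down.

Emit:
servo_tool([
  [[0,0,0.4,0,0,0],[0,0,0.8,0,0,0],[0,0,1.1,0,0,0],[0,0,1.4,0,0,0],[0,0,1.6,0,0,0],[0,0,1.6,0,0,0],[0,0,1.6,0,0,0]],
])

```text
t: 7.47
ee_pos: [598.3, 86.4, 131.0]
tool_rot: [0.0, 0.834, 0.552, 0.0]
contact_force: [-2.5, -1.7, 5.7]
grip_width: 23.3
finger_force: 71.7
```

Emit:
servo_tool([
  [[0,0,0.1,0,0,0],[0,0,0.2,0,0,0],[0,0,0.2,0,0,0],[0,0,0.2,0,0,0]],
])

```text
t: 7.8
ee_pos: [598.3, 86.3, 129.9]
tool_rot: [0.0, 0.834, 0.552, 0.0]
contact_force: [-4.8, -2.3, 13.9]
grip_width: 23.5
finger_force: 72.8
```

Emit:
servo_tool([
  [[0,0,0.1,0,0,0],[0,0,0.2,0,0,0],[0,0,0.3,0,0,0],[0,0,0.3,0,0,0],[0,0,0.3,0,0,0]],
], newtons=100)

```text
t: 8.22
ee_pos: [598.4, 86.3, 129.8]
tool_rot: [0.001, 0.834, 0.552, 0.0]
contact_force: [-14.6, -4.3, 36.8]
grip_width: 23.0
finger_force: 100.1
```

```bash
python3 - <<'E'
from h import *
im,p=snap("wrist");cv2.imwrite("pics/w7.png",im[:, 120:520])
s=ctrl.sense();T=rot(s["tool_rot"]);M=T.as_matrix();print(s["ee_pos"],M[:,2],np.degrees(np.arctan2(M[1,1],M[0,1]))%90,s["contact_force"],s["moment"],s["finger_force"])
im=ctrl.get_image("side")[180:280,200:340];cv2.imwrite("pics/s7.png",cv2.resize(im,None,fx=5,fy=5,interpolation=cv2.INTER_CUBIC))
E
```

```text
[598.38454267  86.30431078 129.87180663] [ 0.00136722 -0.00140724 -0.99999808] 67.01260410091567 [-14.6795003   -4.31610706  36.55588999] [-0.8480178   3.32880327  0.00871396] 100.13518810272217
```

View pics/s7.png

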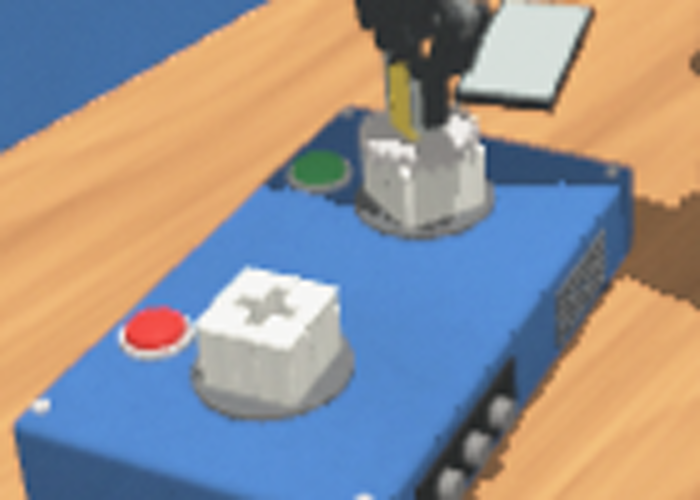

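The side crop shows the flange sitting flat on the green-marked hub at (425,140). TCP has stopped hard at 129.8, which matches the home height. I'll ease the push slightly and hand in.

Emit:
servo_tool([
  [[0,0,-0.1,0,0,0],[0,0,-0.1,0,0,0],[0,0,-0.1,0,0,0],[0,0,-0.1,0,0,0]],
])

```text
t: 8.65
ee_pos: [598.4, 86.3, 129.9]
tool_rot: [0.001, 0.834, 0.552, 0.0]
contact_force: [-10.8, -4.3, 29.2]
grip_width: 22.5
finger_force: 98.6
```

```bash
python3 -c "
from bench import ctrl
print(ctrl.close_job())"
```

```text
the job is handed in; nothing more can be done
None
```

The drive gear is meshed in the green-marked (right) spindle with its flange on the hub. I handed the job in at about 8.7 s with the arm still gripping the knob (about 99 N) and pressing down with about 29 N; the hand-in returned no verdict.

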